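# Pack a leaded panel in the carrying rack and close the hasp

## Robot

A 6-joint arm with a two-finger parallel gripper is mounted at the origin on the work surface. World frame = base frame: x ahead of the robot, y to its left, z up, the work surface at z = 0. Lengths are in mm, angles in degrees, forces in N, time in s.
With the tool pointing down it reaches from about 325 to 1000 mm from the base axis. Payload 5.1 kg.
Tool frame: the origin (TCP) lies where the fingers leave the gripper's body, on its centre line; the fingertips stand 73 mm ahead of it and the grasp point (between the pads) lies 54 mm ahead of it; z points along the fingers, y is the line along which they close (so a half turn about z gives the same grasp; the last joint's range is limited). The gripper opens to 85 mm and grips with 20 to 120 N. Pads are 22 mm wide; open, the fingers measure 114 mm over their backs; the gripper's body (76 mm by 85 mm) begins 54 mm behind the grasp point. The pads swing forward as they close: fully open they stand 13 mm farther back than shut.
Start: joints at [59.267, 7.093, 94.555, -0, 78.352, -4.733], TCP at [284.968, 584.191, 303.922] pointing down, gripper open.
Joint ranges: [-149.61, 149.61], [-58.7, 133.49], [1.44, 155.28], [-77.14, 257.14], [18.33, 153.61], [-166.67, 166.67]. Speed limits (degrees/s): [147.25, 147.25, 180, 180, 180, 180].

## Interface

Orientations are given as [roll, pitch, yaw] about the fixed x, y, z axes, in that order (R = Rz(yaw) Ry(pitch) Rx(roll)).
In Python, from cell import status, get_image, camera_params, ticket, boxes_of, outline_of, mark_of gives the robot as it stands.
- The arm moves only by the tool jog_arm, never from a script. Its argument "steps" is one flat list of numbers, 5 for each row, row after row: the closure, from -1 (fully open) to 1 (shut), then the shift along the tool's x, y, z scaled (see below), then the turn about the tool's z scaled (see below). In form: [jaw, x, y, z, roll, jaw, x, y, z, roll, ...]. A call has 1 to 12 rows; each row shifts and turns the commanded pose from where the row before left it, along the tool's axes as they then stand; what a row does not reach is not made up. The controller multiplies each number of a shift by 0.06 m and each number of a turn by 0.15 rad. A row lasts 1/8 s, in which the tool goes at most 62.5 mm and 10.7 degrees, less where a joint would pass 70% of its speed; a pose out of reach is approached as far as the arm can. A call with a number of a shift or a turn outside -1 to 1 is refused whole. A call with a gripper value outside its range is refused whole. The fingers move at their own pace and stop on an object; "force" is the grip in N (left out, the last holds). Time passes only in rows, so rows that do not move let the fingers close. It gives the time, the measured TCP pose, the force, the opening and the grip force at its end, in the units of the state.
- status.get_obs(): the state, without advancing time (a new reading comes with each control period).
- get_image(name): name is "scene" or "top" or "wrist"; returns (picture, depth): 420x560x3 uint8, red, green, blue; 420x560 float32, mm along the optical axis (not along the pixel's ray), 0 where there is no reading.
- camera_params(name): a dict with "mtx" (3x3 intrinsics, pixels), "dist_coeffs" ([k1, k2, p1, p2, k3] as OpenCV has them; the pictures are not rectified), "origin" and "orientation" of the camera in the world; the wrist camera has in their place "mount" (4x4, takes a point from camera to tool coordinates, whose origin is the TCP and whose axes are the flange's). Camera axes: x right, y up, looking along -z (the intrinsics and any distortion apply to the point x, -y, -z); pixel columns grow to the right and rows downward; lengths in mm; the calibration is good to about 2 mm. A picture is of the moment at which its call begins: read the wrist's pose just before it. camera_params takes no time and is no camera call.
- ticket.sign_off(): hands the job in; it is judged then, once.
Trained networks look in the newest picture that a camera, given by its name, has taken for a name from the list of things; names that differ only in an ending like _2 or _b are one class to them, and where a whole thing is asked for, a point or a joint stands for the part that bears it (a point fixed in the world has none). Each returns a list of dicts, best first, with "p" (0 to 1); they miss things now and then, are a little off and sometimes report something else, mostly with a low value. They report only what shows in the picture. A call takes as long as a camera call. They do not tell look-alikes from the thing itself.
- boxes_of(camera, name): "box" ([left, top, width, height] in pixels, round what is visible of it).
- outline_of(camera, name): "region" (420x560 bool, what is visible of it) and "box" ([left, top, width, height] in pixels, round what is visible of it).
- mark_of(camera, name): "point" ([row, column] in pixels: a listed point, or the origin of a listed thing).
The state is a dict: "t": time; "joint_pos": joint angles; "qd": joint speeds; "tau": joint torques, N m; "tcp_pos": TCP position; "tool_rot": TCP orientation; "ft_force": force on the tool from outside, world axes, zero at the start; "torque": the same for the moment, N m; "opening": finger opening in mm; "gripper_force": force on a finger pad.
Only numpy, scipy, OpenCV 4.12 (cv2) and the standard library are available. Lean on these libraries where they do the work, as an engineer would, in place of code of your own. Each camera call takes 0.05 s, during which the arm holds its last target. There are 200 camera calls.

## Task

Get the finished rectangular leaded panel ready to carry: take it off its little easel, lower it gently and upright into the empty middle groove of the wooden rack until it stands on the rack's floor, then swing the rack's steel hasp over and press it fully home over its staple without forcing it onto the glass. Leave the arched panel on its easel, the two panels already in the rack standing in their grooves, and the tools and other things on the bench where they are.

Things in the scene. Friction and masses are not known exactly. Their poses are not given: they have to be found in the camera images.
- panel: Rectangular leaded-glass panel to pack (round red glass in its middle): rigid plate 150 mm wide, 115 high, 8 thick, grey lead border, 0.3 to 0.55 kg. Origin: middle of its lower edge, mid thickness. x: through the thickness, out of the picture side; y: along its width; z: up the panel. It starts on its easel, leaning 30 degrees off vertical, upper edge towards the robot.
- panel_top (a point): Middle of the panel's upper edge (115 mm up its z from the origin), axes as the panel's. On the easel the upper 50 mm stand free, front and back, to be pinched through the thickness with the tool tilted like the panel.
- easel: Small wooden easel, fixed, that carries the panel. Origin on the bench; x level, the way the picture looks (away from the robot, turned up to 0.4 rad). Ledge 120 mm wide, meets the back rest at x 20 mm, z 37 mm; back rest leans 30 degrees to -x and ends 64 mm up its slope; lip 8 mm high before the panel (lift the panel along its own slope to clear it); rear leg down to x -70 mm.
- arched_panel: Bystander, to be left: leaded panel with a round head, 110 mm wide, 130 high, 8 thick, leaning on a second easel just like the first; the two easels may stand either way round. Origin: middle of its lower edge; axes as the panel's.
- rack: Open wooden carrying rack, fixed. Origin: centre of underside; z up; turned up to 0.35 rad. Base 190 x 190 mm, floor 12 mm above the bench. Three grooves run along its x, at y -45, 0, +45 mm; a panel in one looks along the rack's y. Outer grooves hold a panel each, the middle is empty. End boards at y +-85 mm, 87 mm high, each with a middle post 44 mm wide, up to z 131 mm.
- middle_groove (a point): Centre of the empty groove, on the rack's floor; axes as the rack's. Grooves are 16 mm wide, formed only at the panel's two ends by dividers at x 62 to 80 mm either side: straight up to 69 mm above the bench, pointed tops at 84 mm whose 45 degree flanks guide a panel in. Side boards at x +-80 mm, 87 mm high, leave 5 mm at each end of the panel.
- packed_a: Bystander: plain rectangular panel, same size as the panel to pack, standing in the rack's groove at y -45 mm. Origin: middle of its lower edge; z up.
- packed_b: Bystander: rectangular panel of the same size, standing in the rack's groove at y +45 mm. Origin: middle of its lower edge; z up.
- hasp (a joint): Angle of the rack's steel hasp, rad: 0 = closed, level along the rack's -y from hinge to staple, 4 mm above the standing panels' upper edges; 1.57 = straight up. Starts at 1.65 to 2.05, leaning outward over the rack's +y end; stop at 2.2. Stiff hinge: it stays where it is left; closing takes 0.1 N m (near level) to 0.45 N m (leaning outward).
- hasp_hinge (a point): Middle of the hasp's hinge axis, which lies along the rack's x: at the rack's y +85 mm, z 134 mm; axes as the rack's.
- hasp_lip (a point): Free end of the hasp, 205 mm from the hinge axis. Axes turn with the hasp: -y from hinge to free end; z the face that is up when closed, outward when open. The hasp is a flat bar 36 mm wide, 5 thick, 0.22 kg, solid to 142 mm from the hinge, then a 12 x 45 mm slot that drops over the staple, and a small turned-up lip.
- staple (a point): Top of the steel staple: a fixed loop, 26 mm along the rack's y and 6 mm thick, standing 26 mm above the post at the rack's y -85 mm. It sticks up 20 mm through the closed hasp's slot: press the hasp down on its solid part, between staple and hinge.
- pliers: Bystander: grozing pliers 190 mm long lying on the bench near the robot; 16 mm high.
- stone: Bystander: flat stone paperweight 75 x 55 x 26 mm.
- came_strip: Bystander: length of lead strip 190 x 10 x 10 mm lying on the bench.
- glass_cutter: Bystander: brass-handled glass cutter 155 mm long, 12 mm high.
- flux_jar: Bystander: jar 56 mm across and 75 mm high.
- solder_reel: Bystander: solder reel standing on its flange, 64 mm across, 46 mm high.
There are look-alikes about, which are no part of the job. Leave any pink look-alike of the panel alone.

How it is judged (in metres and radians):
On the way, in this order (a step that is already met when the one before it is completed fails the run):
1. the panel stands upright on the rack's floor in the middle groove (y of panel in the frame of middle_groove between -0.01 and 0.01 m and x of panel in the frame of middle_groove between -0.012 and 0.012 m and z of panel in the frame of middle_groove below 0.004 m and angle between panel's own z axis and vertical below 0.17 rad), for 0.2 s.
2. the hasp is swung down fully home over its staple (value of joint hasp below 0.03 rad), for 0.2 s.
At the end, for the whole second after the job is handed in: The panel stands upright (within 0.17 rad) and still on the rack's floor (within 4 mm) in the middle groove, within 12 mm of its centre along and 10 mm across; the hasp is within 0.03 rad of closed; the packed panels stand upright (0.17 rad) within 20 mm of where they were (all of step 1 and value of joint hasp below 0.03 rad and linear speed of panel below 0.02 m/s and angle between each of packed_a, packed_b's own z axis and vertical below 0.17 rad and distance of each of packed_a, packed_b from where it was at the start of the episode below 0.02 m); the robot touches nothing.
It fails at once if the panel is dropped: it moves faster than 0.6 m/s low inside the rack (lower edge under 60 mm above its floor), or close to the bench (lower edge under 30 mm up) elsewhere ((horizontal distance between panel and middle_groove below 0.06 m and z of panel in the frame of middle_groove below 0.06 m and linear speed of panel above 0.6 m/s) or (height (world z) of panel below 0.03 m and linear speed of panel above 0.6 m/s)).
It fails at once if the hasp is forced down on a panel's glass with more than 15 N (contact force between hasp and panel above 15 N or contact force between hasp and packed_a above 15 N or contact force between hasp and packed_b above 15 N).
It fails at once if a packed panel is moved more than 40 mm or lifted out (distance of any of packed_a, packed_b from where it was at the start of the episode above 0.04 m).
It fails at once if the arched panel or something else on the bench is moved more than 40 mm (distance of any of pliers, stone, came_strip, glass_cutter, flux_jar, solder_reel, arched_panel from where it was at the start of the episode above 0.04 m).
It also fails if it takes over 54 s, if anything falls off the work surface, if the arm or the gripper's body presses on something with over 40 N, if the wrist force passes 120 N, or if a joint passes its speed limit or range.

## Working session

There is one attempt and no reset: what is moved stays moved. The work goes in short steps, Python scripts to look and compute and a tool call to move; the robot and the scene stay as the last step left them, time stands still between calls to the robot, and variables do not carry over. Pictures are saved under pics/ and viewed, at most 10 in all, crops included, and the job is handed in when it is done.

Besides the shell and the picture viewer there is one more tool, called by a JSON object that holds its "api" and its "payload", one argument or row to a line. jog_arm: Moves the arm, as the interface text tells. Its arguments: {"type":"object","properties":{"steps":{"type":"array","items":{"type":"number","minimum":-1,"maximum":1}},"force":{"type":"number"}},"required":["steps"]}

```bash
mkdir -p pics; ls
cat > h.py <<'E'
import numpy as np, cv2
from cell import status, get_image, camera_params, ticket, boxes_of, outline_of, mark_of
from scipy.spatial.transform import Rotation as R
def cam(n, obs=None):
    p=camera_params(n); K=np.array(p['mtx'],float); d=np.array(p['dist_coeffs'],float)
    T=np.eye(4)
    if 'mount' in p:
        o=obs or status.get_obs(); T[:3,:3]=R.from_euler('xyz',o['tool_rot'],degrees=True).as_matrix(); T[:3,3]=o['tcp_pos']
        T=T@np.array(p['mount'])
    else:
        oo=np.array(p['orientation'],float)
        T[:3,:3]=oo if oo.shape==(3,3) else R.from_euler('xyz',oo,degrees=True).as_matrix() if oo.size==3 else R.from_quat(oo).as_matrix()
        T[:3,3]=p['origin']
    return K,d,T
def pts(n,dep,uv,obs=None):  # uv Nx2 (col,row) -> world
    K,d,T=cam(n,obs); uv=np.asarray(uv,float).reshape(-1,2)
    n2=cv2.undistortPoints(uv.reshape(-1,1,2),K,d).reshape(-1,2)
    z=dep[uv[:,1].round().astype(int),uv[:,0].round().astype(int)]
    c=np.c_[n2[:,0]*z,-n2[:,1]*z,-z]
    w=c@T[:3,:3].T+T[:3,3]; w[z<=0]=np.nan
    return w
def proj(n,P,obs=None):
    K,d,T=cam(n,obs); c=(np.asarray(P,float).reshape(-1,3)-T[:3,3])@T[:3,:3]
    c=c*[1,-1,-1]; return cv2.projectPoints(c,np.zeros(3),np.zeros(3),K,d)[0].reshape(-1,2)
def save(f,im): cv2.imwrite('pics/'+f,cv2.cvtColor(im,cv2.COLOR_RGB2BGR))
E
python3 - <<'E'
from h import *
print(status.get_obs()); print(camera_params('scene')); print(camera_params('top')['orientation'],camera_params('wrist'))
ims=[]
for n in ['scene','top']:
    im,dep=get_image(n); np.savez('pics/%s0.npz'%n,im=im,dep=dep); save(n+'0.png',im)
    for t in ['panel','easel','arched_panel','rack','hasp','packed_a','stone','flux_jar','solder_reel','pliers']:
        for b in boxes_of(n,t)[:4]: 
            c=[b['box'][0]+b['box'][2]/2,b['box'][1]+b['box'][3]/2]
            print(n,t,round(b['p'],2),np.round(b['box']),pts(n,dep,c).round())
    for t in ['panel','panel_top','middle_groove','hasp_hinge','hasp_lip','staple','easel','rack']:
        for b in mark_of(n,t)[:3]:
            print(n,'mark',t,round(b['p'],2),np.round(b['point']),pts(n,dep,b['point'][::-1]).round())
E
```

```text
pics
{'t': 0.0, 'joint_pos': array([ 5.92672449e+01,  7.13541659e+00,  9.46353563e+01, -9.61258976e-04,
        7.83515479e+01, -4.73415388e+00]), 'qd': array([ 0.01063103, -0.10549281, -0.05231731,  0.09608019, -0.0156004 ,
       -0.01048469]), 'tau': array([-4.86122826e-04, -4.23605418e+01, -3.65460241e+01,  4.00181989e-05,
        6.87779946e-03, -2.81529390e-05]), 'tcp_pos': array([284.73303894, 583.79997944, 302.61801127]), 'tool_rot': array([-1.79878019e+02, -9.15761136e-03,  1.54001584e+02]), 'ft_force': array([-0.57699557, -0.99713362,  0.32289143]), 'torque': array([ 0.03160554, -0.0156702 , -0.00743715]), 'gripper_force': 0.0, 'opening': 85.39152843506724}
{'mtx': array([[415.1248847 ,   0.        , 276.1075854 ],
       [  0.        , 415.1248847 , 204.01919813],
       [  0.        ,   0.        ,   1.        ]]), 'dist_coeffs': array([-0.11882149,  0.        ,  0.        ,  0.        ,  0.        ]), 'origin': array([1072.69411924,  284.56297451,  912.52452016]), 'orientation': array([ 42.61157561,  -0.89618473, 118.23750653])}
[ 13.04240446  -0.29658887 -91.68245057] {
[... 4020 characters left out ...]
l 0.63 [322. 399.] [[ 165. -376.   -4.]]
top mark panel 0.57 [237. 402.] [[ 397. -401.   -0.]]
top mark panel_top 0.89 [174. 373.] [[ 546. -310.  107.]]
top mark panel_top 0.81 [290. 366.] [[ 252. -292.    2.]]
top mark panel_top 0.68 [214. 436.] [[ 458. -501.   11.]]
top mark middle_groove 0.88 [184. 183.] [[562. 205.  12.]]
top mark hasp_hinge 0.61 [182. 141.] [[527. 285. 151.]]
top mark hasp_hinge 0.55 [184. 184.] [[563. 204.   9.]]
top mark hasp_lip 0.57 [160.  95.] [[522. 334. 328.]]
top mark staple 0.9 [157. 206.] [[589. 122. 153.]]
top mark staple 0.15 [259. 165.] [[353. 254.   5.]]
top mark easel 0.59 [183. 362.] [[ 554. -301.    2.]]
top mark rack 0.56 [181. 188.] [[570. 193.  13.]]
```

Run:
```python
import cv2,numpy as np
a=cv2.imread('pics/scene0.png')
cv2.imwrite('pics/v1.png',cv2.resize(a,(800,600),interpolation=cv2.INTER_CUBIC))
c=cv2.resize(a[130:270,110:300],(760,560),interpolation=cv2.INTER_CUBIC); cv2.imwrite('pics/v2.png',c)
```

```text
(no output)
```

View pics/v1.png

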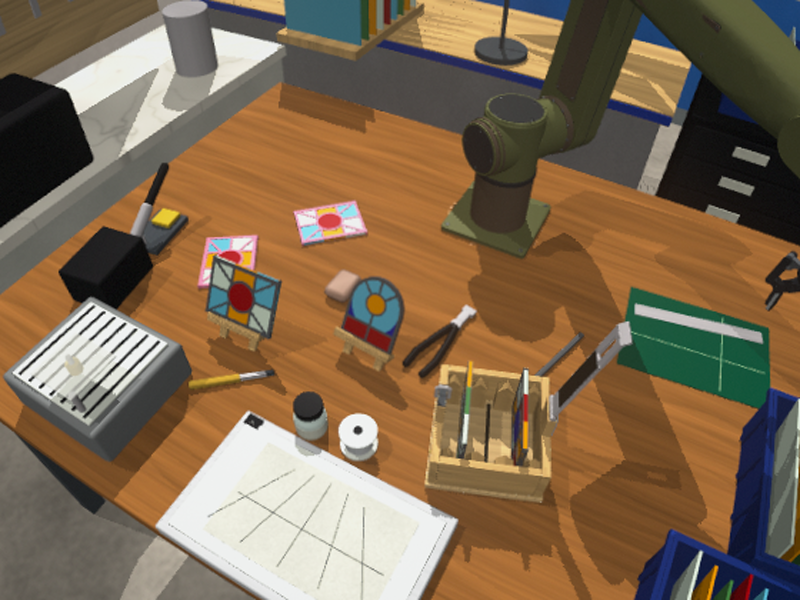

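View pics/v2.png

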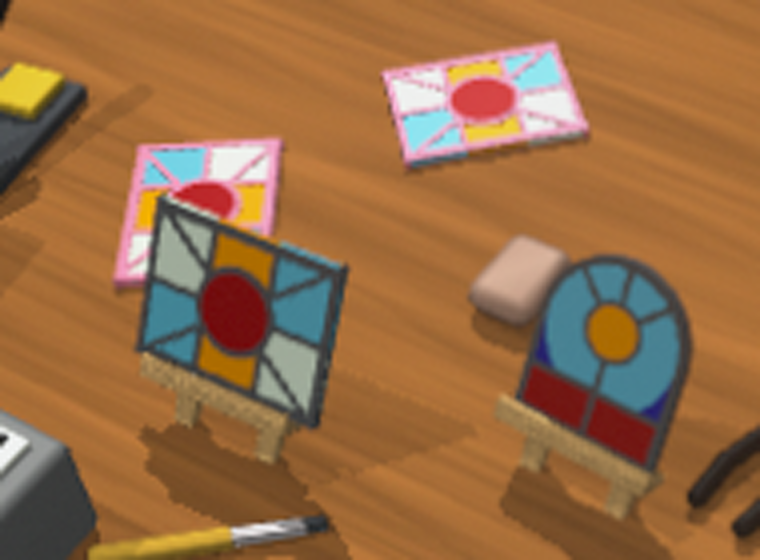

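The candidates in the scene picture are a grey-bordered panel on an easel at (168,210), pink look-alikes lying flat at (160,182) and (231,155), and the arched panel at (261,220). The crop confirms that (168,210) is the one: grey lead border, round red centre, standing on its easel. The rack is at about (345,300), with the hasp leaning outward at (415,258).

```bash
cat > fit.py <<'E'
from h import *
def cloud(n,dep,obs=None):
    v,u=np.mgrid[0:420,0:560]; w=pts(n,dep,np.c_[u.ravel(),v.ravel()],obs); return w[np.isfinite(w[:,0])]
def panelfit(w,yawmask=None):
    rng=np.random.default_rng(0); best=None
    for _ in range(600):
        a=w[rng.choice(len(w),3,0)]; nn=np.cross(a[1]-a[0],a[2]-a[0]); l=np.linalg.norm(nn)
        if l<100: continue
        nn/=l; k=abs((w-a[0])@nn)<2.5
        if best is None or k.sum()>best.sum(): best=k
    p=w[best]; c=p.mean(0); nn=np.linalg.svd(p-c,full_matrices=False)[2][2]
    if nn[0]<0: nn=-nn
    yv=np.cross([0,0,1],nn); yv/=np.linalg.norm(yv); zv=np.cross(nn,yv)
    q=np.c_[(p-c)@yv,(p-c)@zv]; lo,hi=np.percentile(q,1,0),np.percentile(q,99,0)
    m=(lo+hi)/2
    top=c+yv*m[0]+zv*hi[1]-nn*4
    return dict(n=nn,tilt=np.degrees(np.arcsin(nn[2])),yaw=np.degrees(np.arctan2(nn[1],nn[0])),size=hi-lo,topmid=top,botmid=top-zv*(hi-lo)[1],N=len(p))
def rackfit(w):
    k=(abs(w[:,2]-87)<4)&(np.hypot(w[:,0]-562,w[:,1]-204)<160)
    r=cv2.minAreaRect(w[k][:,:2].astype(np.float32)); return r,k.sum()
if __name__=='__main__':
  for n in ['scene','top']:
    dep=np.load('pics/%s0.npz'%n)['dep']; w=cloud(n,dep)
    k=(abs(w[:,0]-555)<75)&(abs(w[:,1]+305)<110)&(w[:,2]>60)&(w[:,2]<160)
    print(n,panelfit(w[k])); print(rackfit(w))
E
python3 fit.py
```

```text
scene {'n': array([0.86601293, 0.02493298, 0.49939959]), 'tilt': np.float64(29.960285373757287), 'yaw': np.float64(1.649120783752671), 'size': array([148.72431102,  92.65204151]), 'topmid': array([ 520.94555464, -307.94971662,  139.46415889]), 'botmid': array([ 567.19678178, -306.6181189 ,   59.19304558]), 'N': 1337}
(((562.2405395507812, 202.71656799316406), (186.31275939941406, 184.94068908691406), 19.532562255859375), np.int64(1394))
top {'n': array([0.86130562, 0.00742358, 0.50803299]), 'tilt': np.float64(30.53289711638175), 'yaw': np.float64(0.4938193082458346), 'size': array([146.96885816,  95.04720139]), 'topmid': array([ 519.12935261, -303.48187118,  141.42137327]), 'botmid': array([ 567.41467353, -303.06570066,   59.55364411]), 'N': 472}
(((561.5144653320312, 206.010986328125), (185.46165466308594, 183.7313995361328), 20.262704849243164), np.int64(996))
```

{"api": "jog_arm", "payload": {
  "steps": [-1, 0, 0, -0.16, 0.912, -1, 0, 0, -0.16, 0.912, -1, 0, 0, -0.16, 0.912, -1, 0, 0, -0.16, 0.912, -1, 0, 0, -0.16, 0.912, -1, 0, 0, -0.16, 0.912, -1, 0, 0, -0.16, 0.912, -1, 0, 0, -0.16, 0.912, -1, -0.93, 0.23, 0, 0, -1, -0.93, 0.23, 0, 0, -1, -0.93, 0.23, 0, 0, -1, -0.93, 0.23, 0, 0]
}}

```text
t: 3.4
tcp_pos: [345.3, 360.6, 380.9]
tool_rot: [180.0, -0.0, 91.3]
ft_force: [1.3, -0.6, 1.3]
opening: 85.4
gripper_force: 0.0
```

{"api": "jog_arm", "payload": {
  "steps": [-1, -0.93, 0.23, 0, 0, -1, -0.93, 0.23, 0, 0, -1, -0.93, 0.23, 0, 0, -1, -0.93, 0.23, 0, 0, -1, -0.93, 0.23, 0, 0, -1, -0.93, 0.23, 0, 0, -1, -0.93, 0.23, 0, 0, -1, -0.93, 0.23, 0, 0, -1, -0.93, 0.23, 0, 0, -1, -0.93, 0.23, 0, 0, -1, -0.93, 0.23, 0, 0, -1, 0, 0, 0, 0]
}}

```text
t: 4.9
tcp_pos: [511.0, -251.1, 379.8]
tool_rot: [-179.9, -0.0, 91.0]
ft_force: [0.3, 0.5, 0.1]
opening: 85.0
gripper_force: 0.0
```

Run:
```python
from fit import *
o=status.get_obs(); im,dep=get_image('wrist'); save('w1.png',im); w=cloud('wrist',dep,o)
k=(abs(w[:,0]-555)<75)&(abs(w[:,1]+305)<110)&(w[:,2]>60)&(w[:,2]<160)
print(k.sum(),o['tcp_pos'],panelfit(w[k]))
t=w[k]; t=t[t[:,2]>132]; print(np.percentile(t,[0.5,5,50,95,99.5],axis=0))
```

```text
5966 [ 510.95440472 -251.13612878  379.76218857] {'n': array([0.86098569, 0.03011757, 0.50773671]), 'tilt': np.float64(30.513190591730822), 'yaw': np.float64(2.003408966043777), 'size': array([148.04177094,  93.11992129]), 'topmid': array([ 520.42285703, -307.83226376,  139.61749469]), 'botmid': array([ 567.67435959, -306.17939014,   59.39353783]), 'N': 5424}
[[ 516.54948542 -382.09757729  132.38730786]
 [ 517.86690989 -375.09909339  134.21764488]
 [ 523.67911894 -299.02356355  138.80437037]
 [ 529.73057132 -237.64151138  141.34326618]
 [ 532.27732617 -232.79545848  142.28002275]]
```

View pics/w1.png

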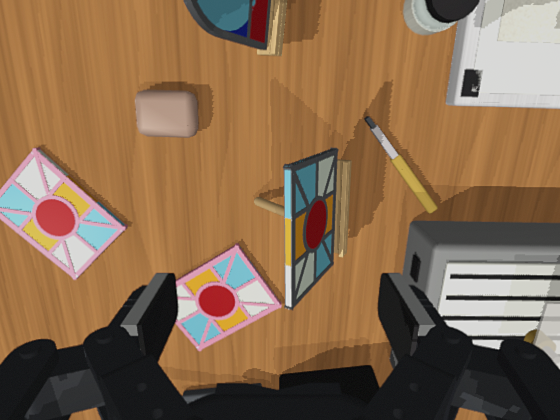

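The wrist picture shows the panel's upper edge centred near (290,235), with the jaws straddling its column. The easel and rear leg are at (300,205), clear of the fingers. I'm going down to straddle it.

{"api": "jog_arm", "payload": {
  "steps": [-1, -0.47, 0.14, 0, -0.1, -1, -0.47, 0.14, 0, 0, -1, 0, 0, 0.8, 0, -1, 0, 0, 0.8, 0, -1, 0, 0, 0.8, 0, -1, 0, 0, 0.6, 0, -1, 0, 0, 0.23, 0, -1, 0, 0, 0, 0]
}}

```text
t: 5.95
tcp_pos: [529.3, -303.0, 186.8]
tool_rot: [-180.0, -0.0, 92.2]
ft_force: [0.1, -0.7, 0.3]
opening: 85.4
gripper_force: 0.0
```

{"api": "jog_arm", "payload": {
  "steps": [0.2, -0.08, -0.02, 0, 0, 0.2, 0, 0, 0, 0, 0.2, 0, 0, 0, 0, 0.2, 0, 0, 0, 0, 0.4, 0, 0, 0, 0, 0.5, 0, 0, 0, 0, 0.5, 0, 0, 0, 0, 0.5, 0, 0, 0, 0],
  "force": 30
}}

```text
t: 6.95
tcp_pos: [528.5, -308.6, 187.0]
tool_rot: [180.0, 0.0, 92.2]
ft_force: [1.3, -0.0, -0.1]
opening: 21.4
gripper_force: 5.7
```

{"api": "jog_arm", "payload": {
  "steps": [0.7, 0, 0, 0, 0, 0.8, 0, 0, 0, 0, 0.8, 0, 0, 0, 0, 0.8, 0, 0, 0, 0]
}}

```text
t: 7.45
tcp_pos: [529.0, -308.7, 187.8]
tool_rot: [179.9, 0.0, 92.2]
ft_force: [4.3, 2.6, 5.1]
opening: 19.1
gripper_force: 31.6
```

{"api": "jog_arm", "payload": {
  "steps": [1, 0, -0.04, -0.07, 0, 1, 0, -0.04, -0.07, 0, 1, 0, -0.04, -0.07, 0, 1, 0, -0.04, -0.07, 0, 1, 0, 0, 0, 0]
}}

```text
t: 8.07
tcp_pos: [519.5, -308.8, 203.1]
tool_rot: [179.8, 0.0, 92.1]
ft_force: [8.7, 1.6, -2.2]
opening: 19.2
gripper_force: 31.8
```

Run:
```python
from fit import *
im,dep=get_image('scene'); w=cloud('scene',dep)
k=(abs(w[:,0]-555)<75)&(abs(w[:,1]+305)<110)&(w[:,2]>60)&(w[:,2]<135)
print(k.sum(),panelfit(w[k]))
```

```text
1450 {'n': array([0.86487712, 0.02888691, 0.50115179]), 'tilt': np.float64(30.076231263647546), 'yaw': np.float64(1.9129687811595193), 'size': array([149.08869309,  84.68872133]), 'topmid': array([ 525.28256275, -307.84472803,  132.17516159]), 'botmid': array([ 567.70081375, -306.4279578 ,   58.888981  ]), 'N': 1178}
```

Run:
```python
from fit import *
im,dep=get_image('scene'); save('s2.png',cv2.resize(im[150:260,110:220],(550,550))); 
for n,im0 in (('now',dep),('before',np.load('pics/scene0.npz')['dep'])):
    w=cloud('scene',im0)
    k=(abs(w[:,0]-555)<75)&(abs(w[:,1]+305)<85)&(w[:,2]>30)&(w[:,2]<165); w=w[k]
    f=panelfit(w); print(n,f['topmid'],f['botmid'],f['size'],f['tilt'])
```

```text
now [ 512.78628344 -307.81200688  154.86738694] [ 568.07519375 -306.17416845   57.00800108] [149.35820553 112.40998853] 29.47648238458951
before [ 521.34009054 -308.00980987  139.38993959] [ 576.2751287  -306.37411899   42.49864874] [148.77770971 111.39325   ] 29.563090208452966
```

View pics/s2.png

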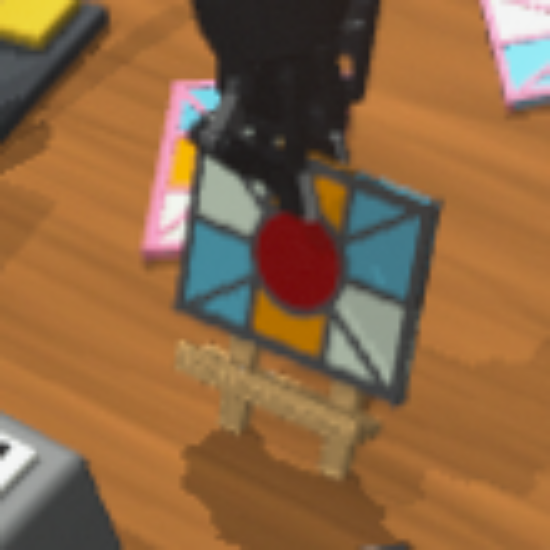

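The scene crop shows the panel held by its upper edge, with its lower edge at crop (290,350) now above the ledge and lip. Next I bring it forward and up so it swings upright in the jaws.

{"api": "jog_arm", "payload": {
  "steps": [1, 0, 0.05, -0.05, 0, 1, 0, 0.07, -0.07, 0, 1, 0, 0.08, -0.08, 0, 1, 0, 0.08, -0.08, 0, 1, 0, 0.08, -0.08, 0, 1, 0, 0.08, -0.08, 0, 1, 0, 0.08, -0.08, 0, 1, 0, 0.08, -0.08, 0, 1, 0, 0.08, -0.08, 0, 1, 0, 0.08, -0.08, 0, 1, 0, 0.08, -0.08, 0, 1, 0, 0.08, -0.08, 0]
}}

```text
t: 9.68
tcp_pos: [573.9, -306.9, 259.1]
tool_rot: [-180.0, -0.0, 92.2]
ft_force: [-0.1, 0.1, -4.6]
opening: 7.5
gripper_force: 29.4
```

{"api": "jog_arm", "payload": {
  "steps": [1, 0, 0, -0.4, 0, 1, 0, 0, -0.7, 0, 1, 0, 0, -0.7, 0, 1, 0, 0, -0.5, 0, 1, 0, 0, 0, 0],
  "force": 50
}}

```text
t: 10.3
tcp_pos: [574.7, -307.3, 401.2]
tool_rot: [179.7, 0.2, 92.2]
ft_force: [-0.2, 0.4, -4.5]
opening: 6.8
gripper_force: 55.3
```

Run:
```python
from fit import *
o=status.get_obs(); im,dep=get_image('scene'); print(o['tcp_pos'],o['tool_rot'])
w=cloud('scene',dep); p=o['tcp_pos']
k=(abs(w[:,0]-p[0])<50)&(abs(w[:,1]-p[1])<85)&(w[:,2]>p[2]-200)&(w[:,2]<p[2]-35); w=w[k]
print(panelfit(w))
```

```text
[ 574.6518148  -307.33971507  401.16639234] [179.67655099   0.24053411  92.15730267]
{'n': array([0.99922736, 0.03692199, 0.01347005]), 'tilt': np.float64(0.7718006321990005), 'yaw': np.float64(2.116147339599581), 'size': array([149.01206768, 114.42698738]), 'topmid': array([ 574.25420035, -306.29190758,  351.52394271]), 'botmid': array([ 575.79448699, -306.23499316,  237.10733675]), 'N': 1682}
```

{"api": "jog_arm", "payload": {
  "steps": [1, 0, 0, 0, 0.936, 1, 0, 0, 0, 0.936, 1, 0, 0, 0, 0.936, 1, 0, 0, 0, 0.936, 1, 0, 0, 0, 0.936, 1, 0, 0, 0, 0.936, 1, 0, 0, 0, 0.936, 1, 0, 0, 0, 0.936, 1, 0, 0, 0, 0.936, 1, 0, 0, 0, 0]
}}

```text
t: 11.6
tcp_pos: [573.4, -306.6, 393.8]
tool_rot: [-179.8, 0.2, 19.8]
ft_force: [-0.5, 0.7, -5.2]
opening: 6.9
gripper_force: 55.2
```

{"api": "jog_arm", "payload": {
  "steps": [1, 0.15, -0.45, 0, 0, 1, 0.3, -0.9, 0, 0, 1, 0.3, -0.9, 0, 0, 1, 0.3, -0.9, 0, 0, 1, 0.3, -0.9, 0, 0, 1, 0.3, -0.9, 0, 0, 1, 0.3, -0.9, 0, 0, 1, 0.3, -0.9, 0, 0, 1, 0.3, -0.9, 0, 0, 1, 0.15, -0.45, 0, 0, 1, 0, 0, 0, 0]
}}

```text
t: 12.98
tcp_pos: [560.7, 208.0, 395.9]
tool_rot: [-180.0, 0.1, 20.1]
ft_force: [0.4, -1.0, -3.5]
opening: 6.6
gripper_force: 55.1
```

Run:
```python
from fit import *
o=status.get_obs(); p=o['tcp_pos']; print(o['t'],p,o['tool_rot'],o['ft_force'])
for n in ['scene','wrist','top']:
    im,dep=get_image(n); np.savez('pics/%s3.npz'%n,im=im,dep=dep); save(n+'3.png',im)
    w=cloud(n,dep,o)
    k=(np.hypot(w[:,0]-p[0],w[:,1]-p[1])<90)&(w[:,2]>p[2]-175)&(w[:,2]<p[2]-78)
    if n!='top' and k.sum()>200:
        print(n,panelfit(w[k]))
    print(n,rackfit(w))
    for t in ['middle_groove','staple','hasp_hinge','hasp_lip']:
        for b in mark_of(n,t)[:1]: print(t,round(b['p'],2),b['point'],pts(n,dep,b['point'][::-1],o).round())
```

```text
12.975 [560.70338718 207.97680883 395.91464263] [-1.79959433e+02  9.35225059e-02  2.00898692e+01] [ 0.41635843 -0.99707074 -3.53144961]
scene {'n': array([ 3.58600111e-01, -9.33491216e-01,  3.32332902e-04]), 'tilt': np.float64(0.01904127303572783), 'yaw': np.float64(-68.98574985418641), 'size': array([143.19626839,  85.98558121]), 'topmid': array([566.02329487, 208.95831569, 317.2702894 ]), 'botmid': array([566.03354217, 208.93164039, 231.28471294]), 'N': 433}
scene (((561.6378784179688, 203.2806396484375), (187.01910400390625, 186.57150268554688), 19.70145034790039), np.int64(1355))
staple 0.68 [270.9, 309.9] [[592. 123. 156.]]
hasp_hinge 0.86 [286.0, 386.4] [[538. 283. 141.]]
hasp_lip 0.94 [234.5, 434.1] [[517. 328. 324.]]
wrist (((559.401123046875, 207.01478576660156), (184.68385314941406, 186.60305786132812), 20.085275650024414), np.int64(6339))
middle_groove 0.93 [157.2, 276.4] [[616. 228. 344.]]
staple 0.96 [186.1, 376.3] [[590. 122. 155.]]
hasp_hinge 0.73 [178.0, 194.1] [[535. 284. 137.]]
hasp_lip 0.5 [160.8, 313.9] [[581. 171.  70.]]
top (((572.6748046875, 173.15814208984375), (183.94427490234375, 115.30914306640625), 19.709640502929688), np.int64(506))
middle_groove 0.75 [183.7, 185.1] [[565. 201.   9.]]
staple 0.92 [155.8, 208.2] [[591. 115. 153.]]
hasp_hinge 0.16 [245.0, 328.5] [[ 376. -193.   23.]]
```

View pics/wrist3.png

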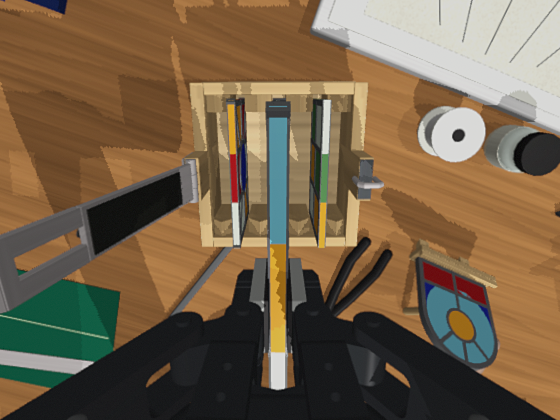

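The wrist picture shows the panel's upper edge in column 279, rows 102–390, above the empty middle groove. The packed panels are at columns 235 and 322, the staple is at (370,180) and the hasp is at the left. I'm measuring the panel against the rack in this one frame.

Run:
```python
from fit import *
dep=np.load('pics/wrist3.npz')['dep']; o=dict(tcp_pos=[560.703,207.977,395.915],tool_rot=[-179.959,.0935,20.09])
w=cloud('wrist',dep,o); c=np.array(o['tcp_pos']); a=np.radians(20.0)
q=w-c; q=np.c_[q[:,0]*np.cos(a)+q[:,1]*np.sin(a), -q[:,0]*np.sin(a)+q[:,1]*np.cos(a), w[:,2]]  # rack-aligned, origin TCP
k=(abs(q[:,1])<8)&(abs(q[:,2]-346)<5); print('panel top x',np.percentile(q[k],[0.3,50,99.7],axis=0).round(1).tolist(),k.sum())
for x0 in (-70,40,70): 
    s=k&(abs(q[:,0]-x0)<10); print('  y at',x0,q[s][:,1].min().round(1) if s.any() else None,q[s][:,1].max().round(1) if s.any() else None)
k=(abs(q[:,2]-87)<4)&(np.abs(q[:,:2]).max(1)<115)
r=q[k]; print('rack',np.percentile(r[:,:2],[.5,99.5],axis=0).round(1).tolist())
for lo,hi,ax in((-115,-60,0),(60,115,0),(-115,-60,1),(60,115,1)):
    oth=1-ax; s=r[(r[:,ax]>lo)&(r[:,ax]<hi)&(abs(r[:,oth])<60)&(abs(r[:,oth])>26)][:,ax]; print('xy'[ax],np.percentile(s,[1,99]).round(1) if len(s) else None,len(s))
k=(abs(q[:,2]-127)<5)&(abs(q[:,0])<60); 
for lo,hi in((-60,-30),(30,60)):
    s=q[k&(q[:,1]>lo)&(q[:,1]<hi)]; print('packed y',np.percentile(s[:,1],[2,98]).round(1),np.percentile(s[:,2],50).round(1))
# divider tips: z 76..86 near middle
s=q[(q[:,2]>80)&(q[:,2]<86)&(abs(q[:,0])>55)&(abs(q[:,0])<82)&(abs(q[:,1])<42)]; print('divider tips',np.histogram(s[:,1],bins=range(-42,44,4)))
```

```text
panel top x [[-43.2, -7.3, 342.0], [28.7, -0.4, 345.3], [77.4, 7.5, 350.5]] 6257
  y at -70 None None
  y at 40 -4.2 3.7
  y at 70 -4.4 4.0
rack [[-93.1, -93.0], [90.7, 90.5]]
x [-93.4 -63.2] 428
x [65.9 90.7] 850
y [-93.3 -79.2] 752
y [76.5 90.5] 737
packed y [-50.3 -42.3] 126.7
packed y [39.5 47.6] 126.7
divider tips (array([ 10,  11,  10,  26, 130,  46,  12,   4,   1,   6,   3,   4,   3,
         7,  18, 114,  67,  16,  13,  17,  26]), array([-42, -38, -34, -30, -26, -22, -18, -14, -10,  -6,  -2,   2,   6,
        10,  14,  18,  22,  26,  30,  34,  38,  42]))
```

{"api": "jog_arm", "payload": {
  "steps": [1, -0.06, 0.02, 0, 0, 1, 0, 0, 0.4, 0, 1, 0, 0, 0.7, 0, 1, 0, 0, 0.6, 0, 1, 0, 0, 0.4, 0, 1, 0, 0, 0.1, 0, 1, 0, 0, 0, 0, 1, 0, 0, 0, 0]
}}

```text
t: 14.72
tcp_pos: [559.9, 203.1, 267.0]
tool_rot: [180.0, -0.2, 19.8]
ft_force: [-0.3, 0.5, -3.7]
opening: 6.7
gripper_force: 55.1
```

```bash
cat > chk.py <<'E'
from fit import *
o=status.get_obs(); c=o['tcp_pos']; print(o['t'],c.round(1),o['tool_rot'].round(2),o['ft_force'].round(1))
im,dep=get_image('wrist'); w=cloud('wrist',dep,o); a=np.radians(20.0); q=w-c
q=np.c_[q[:,0]*np.cos(a)+q[:,1]*np.sin(a), -q[:,0]*np.sin(a)+q[:,1]*np.cos(a), w[:,2]]
zt=c[2]-50
k=(abs(q[:,1])<6)&(abs(q[:,2]-zt)<6)&(q[:,0]>20); print('panel',q[k].min(0).round(1),q[k].max(0).round(1),np.median(q[k],0))
k=(abs(q[:,2]-87)<4)&(np.abs(q[:,:2]).max(1)<115); r=q[k]
for lo,hi,ax in((-115,-60,0),(60,115,0),(-115,-60,1),(60,115,1)):
    oth=1-ax; s=r[(r[:,ax]>lo)&(r[:,ax]<hi)&(abs(r[:,oth])<60)&(abs(r[:,oth])>26)][:,ax]; print('xy'[ax],np.percentile(s,[1,99]).round(1) if len(s) else None,len(s))
E
python3 chk.py
```

```text
14.725 [559.9 203.1 267. ] [179.98  -0.18  19.76] [-0.3  0.5 -3.7]
panel [ 20.   -4.9 213.1] [ 77.7   3.5 219.8] [ 52.15641386  -0.66137721 216.53771367]
x [-90.  -60.8] 284
x [63.6 93.9] 1988
y [-92.9 -78.8] 1662
y [76.9 90.8] 1642
```

{"api": "jog_arm", "payload": {
  "steps": [1, 0, 0, 0.1, 0, 1, 0, 0, 0.2, 0, 1, 0, 0, 0.2, 0, 1, 0, 0, 0.2, 0, 1, 0, 0, 0.2, 0, 1, 0, 0, 0.2, 0, 1, 0, 0, 0.2, 0, 1, 0, 0, 0.06, 0, 1, 0, 0, 0, 0]
}}

```text
t: 15.9
tcp_pos: [559.1, 202.9, 183.1]
tool_rot: [-180.0, 0.0, 19.8]
ft_force: [0.3, 0.5, -4.6]
opening: 6.9
gripper_force: 55.1
```

{"api": "jog_arm", "payload": {
  "steps": [1, 0, 0, 0.03, 0, 1, 0, 0, 0.03, 0, 1, 0, 0, 0.03, 0, 1, 0, 0, 0, 0]
}}

```text
t: 16.4
tcp_pos: [559.3, 202.9, 178.2]
tool_rot: [180.0, -0.0, 19.8]
ft_force: [0.5, -1.0, -2.5]
opening: 6.9
gripper_force: 55.3
```

{"api": "jog_arm", "payload": {
  "steps": [1, 0, 0, 0.02, 0, 1, 0, 0, 0.02, 0, 1, 0, 0, 0, 0]
}}

```text
t: 16.77
tcp_pos: [559.5, 203.0, 178.1]
tool_rot: [180.0, -0.0, 19.8]
ft_force: [-6.3, -1.6, 9.0]
opening: 6.6
gripper_force: 57.1
```

Run:
```python
from fit import *
o=status.get_obs(); c=o['tcp_pos']; a=np.radians(20.0)
for n in ('wrist','top'):
    im,dep=get_image(n); w=cloud(n,dep,o); q=w-c
    q=np.c_[q[:,0]*np.cos(a)+q[:,1]*np.sin(a), -q[:,0]*np.sin(a)+q[:,1]*np.cos(a), w[:,2]]
    for y0 in (-46,-1,44):
        s=q[(abs(q[:,1]-y0)<6)&(q[:,2]>118)&(q[:,2]<140)&(q[:,0]>(15 if n=='wrist' else 25))&(q[:,0]<72)]; print(n,y0,len(s),np.median(s,0).round(1),np.percentile(s[:,2],[5,95]).round(1))
```

```text
wrist -46 4384 [ 45.9 -44.7 127.3] [120.9 128.5]
wrist -1 3367 [ 46.3  -0.6 127.5] [126.5 128.5]
wrist 44 4381 [ 46.1  42.6 127.3] [120.8 128.4]
top -46 24 [ 56.5 -43.  126.8] [122.2 130.4]
  return _methods._mean(a, axis=axis, dtype=dtype,
  ret = um.true_divide(
Traceback (most recent call last):
IndexError: index -1 is out of bounds for axis 0 with size 0
```

{"api": "jog_arm", "payload": {
  "steps": [0.7, 0, 0, 0, 0, 0.5, 0, 0, 0, 0, 0.4, 0, 0, 0, 0, 0.4, 0, 0, 0, 0, 0.4, 0, 0, -0.1, 0, 0.4, 0, 0, -0.2, 0, 0.4, 0, 0, -0.3, 0]
}}

```text
t: 17.75
tcp_pos: [559.0, 202.9, 212.4]
tool_rot: [-180.0, 0.0, 19.8]
ft_force: [-0.1, -0.0, -0.6]
opening: 25.6
gripper_force: 0.0
```

```bash
cat > rk.py <<'E'
from fit import *
def look(n='wrist'):
    o=status.get_obs(); c=o['tcp_pos']; a=np.radians(20.0); print(o['t'],c.round(1),o['opening'].round(1))
    im,dep=get_image(n); w=cloud(n,dep,o); q=w-[561,202.8,0]
    return im,np.c_[q[:,0]*np.cos(a)+q[:,1]*np.sin(a), -q[:,0]*np.sin(a)+q[:,1]*np.cos(a), w[:,2]]
E
python3 - <<'E'
from rk import *
im,q=look()
for y0 in (-45,0,45):
    s=q[(abs(q[:,1]-y0)<14)&(abs(q[:,2]-127)<5)&(q[:,0]>20)&(q[:,0]<72)]; print(y0,len(s),np.median(s,0).round(1),np.percentile(s[:,1],[2,98]).round(1))
s=q[(abs(q[:,1])<12)&(abs(q[:,2]-127)<5)&(abs(q[:,0])<90)]; print('xmax',np.percentile(s[:,0],[.5,99.5]))
E
```

```text
Traceback (most recent call last):
  File "rk.py", line 3, in look
    o=status.get_obs(); c=o['tcp_pos']; a=np.radians(20.0); print(o['t'],c.round(1),o['opening'].round(1))
                                                                                    ^^^^^^^^^^^^^^^^^^
AttributeError: 'float' object has no attribute 'round'
```

{"api": "jog_arm", "payload": {
  "steps": [0.4, 0, 0, -0.6, 0, 1, 0, 0, -0.9, 0, 1, 0, 0, -0.9, 0, 1, 0, 0, -0.9, 0, 1, 0, 0, -0.4, 0, 1, 0, 0, 0, 0]
}}

```text
t: 18.5
tcp_pos: [559.4, 203.0, 438.3]
tool_rot: [180.0, -0.4, 19.8]
ft_force: [0.2, 0.0, 0.4]
opening: 0.1
gripper_force: 0.0
```

```bash
sed -i "s/o\['opening'\].round(1)/o['opening']/" rk.py
python3 - <<'E'
from rk import *
im,q=look(); save('w4.png',im)
for y0 in (-45,0,45):
    s=q[(abs(q[:,1]-y0)<14)&(abs(q[:,2]-127)<5)&(q[:,0]>0)&(q[:,0]<72)]; print(y0,len(s),np.median(s,0).round(1),np.percentile(s[:,1],[2,98]).round(1))
s=q[(abs(q[:,1])<12)&(abs(q[:,2]-127)<5)&(abs(q[:,0])<90)]; print('x',np.percentile(s[:,0],[.5,99.5]))
h=q[(abs(q[:,0])<30)&(q[:,1]>60)&(q[:,1]<190)&(q[:,2]>150)&(q[:,2]<345)]
for z in range(155,345,20):
    s=h[abs(h[:,2]-z)<5]; 
    if len(s): print(z,len(s),np.percentile(s[:,1],[3,50,97]).round(1),np.percentile(s[:,0],[2,98]).round(1))
print(h[h[:,2].argmax()])
E
```

```text
18.5 [559.4 203.  438.3] 0.07559727869071495
-45 541 [ 36.8 -45.2 127.5] [-49.5 -41.4]
0 476 [ 37.5  -0.7 127.5] [-3.9  2.7]
45 537 [ 37.3  44.3 127.5] [40.5 48.4]
x [-74.6061586   75.20111836]
155 167 [86.  87.4 88.9] [-16.   18.7]
175 188 [89.9 91.5 94. ] [-16.1  18.7]
195 238 [94.8 96.6 99.3] [-16.   18.8]
215 275 [100.2 101.8 104. ] [-15.8  18.7]
235 332 [105.3 106.9 108.9] [-16.3  18.6]
255 421 [109.7 111.4 114.1] [-16.   18.7]
275 528 [116.2 118.  122.1] [-16.2  18.9]
295 511 [121.3 123.3 126.7] [-16.6  19. ]
315 726 [126.3 128.3 130.9] [-15.9  18.9]
335 784 [136.5 140.1 142.8] [-16.   18.6]
[ -5.37113338 141.10427681 334.5236305 ]
```

View pics/w4.png

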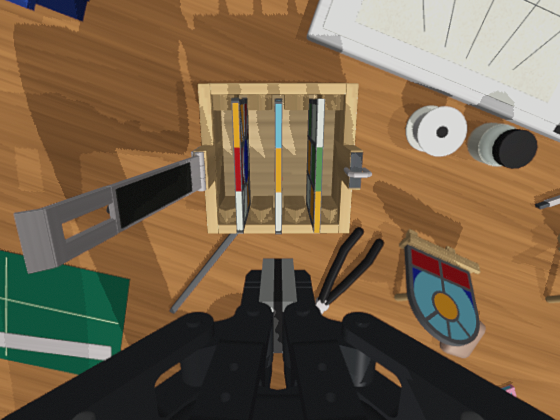

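The picture shows the panel standing in the middle groove at column 278, with its neighbours at columns 240 and 316. The hasp is at the left, still open. I turn the tool a quarter so its narrow side faces the hasp, then go round outside it.

{"api": "jog_arm", "payload": {
  "steps": [1, 0, 0, 0, -0.95, 1, 0, 0, 0, -0.95, 1, 0, 0, 0, -0.95, 1, 0, 0, 0, -0.95, 1, 0, 0, 0, -0.95, 1, 0, 0, 0, -0.95, 1, 0, 0, 0, -0.95, 1, 0, 0, 0, -0.95, 1, 0, 0, 0, -0.95, 1, 0, 0, 0, -0.95, 1, 0, 0, 0, -0.95, 1, 0, 0, 0, 0]
}}

```text
t: 20.05
tcp_pos: [558.6, 202.8, 431.1]
tool_rot: [-179.8, -0.0, 109.5]
ft_force: [0.6, -0.1, 0.3]
opening: 0.2
gripper_force: 0.0
```

{"api": "jog_arm", "payload": {
  "steps": [1, 0.6, 0.045, 0, 0, 1, 0.9, 0, 0, 0, 1, 0.9, 0, 0, 0, 1, 0.75, 0, 0, 0, 1, 0, 0, 0, 0]
}}

```text
t: 20.68
tcp_pos: [496.8, 384.1, 431.8]
tool_rot: [-179.8, 0.0, 109.7]
ft_force: [0.5, -0.6, -0.2]
opening: 0.2
gripper_force: 0.0
```

{"api": "jog_arm", "payload": {
  "steps": [1, 0, 0, 0.5, 0, 1, 0, 0, 0.5, 0, 1, 0, 0, 0.25, 0, 1, 0, 0, 0, 0, 1, -0.3, 0, 0, 0, 1, -0.3, 0, 0, 0, 1, -0.25, 0, 0, 0, 1, -0.2, 0, 0, 0, 1, -0.2, 0, 0, 0]
}}

```text
t: 21.8
tcp_pos: [523.7, 310.4, 358.8]
tool_rot: [180.0, -0.0, 109.6]
ft_force: [-0.8, 2.1, 1.5]
opening: -0.3
gripper_force: 0.0
```

{"api": "jog_arm", "payload": {
  "steps": [1, -0.2, 0, 0, 0, 1, -0.2, 0, 0, 0, 1, -0.2, 0, 0, 0, 1, -0.2, 0, 0, 0, 1, -0.1, 0, 0, 0, 1, 0, 0, 0, 0]
}}

```text
t: 22.55
tcp_pos: [541.8, 259.7, 358.5]
tool_rot: [-180.0, 0.0, 109.5]
ft_force: [0.3, -0.2, -0.1]
opening: 0.3
gripper_force: 0.0
```

```bash
cat > hs.py <<'E'
from rk import *
im,q=look('scene')
o=status.get_obs(); print(o['ft_force'].round(1))
h=q[(abs(q[:,0])<25)&(q[:,1]>-125)&(q[:,1]<95)&(q[:,2]>140)&(q[:,2]<345)]
for z in range(145,345,20):
    s=h[abs(h[:,2]-z)<5]; 
    if len(s): print(z,len(s),np.percentile(s[:,1],[3,50,97]).round(1),np.percentile(s[:,0],[2,98]).round(1))
for y0 in (-45,0,45):
    s=q[(abs(q[:,1]-y0)<14)&(abs(q[:,2]-127)<5)&(abs(q[:,0])>25)&(abs(q[:,0])<72)]; print(y0,len(s),np.median(s,0).round(1))
E
python3 hs.py
```

```text
22.55 [541.8 259.7 358.5] 0.2609348953375704
[ 0.3 -0.5  0.3]
145 24 [-97.6  80.6  87.1] [-12.2  20.8]
165 10 [71.9 76.9 80.1] [ 8.5 19.5]
185 8 [68.2 70.  72.7] [15.1 19.7]
205 11 [63.3 67.8 69.6] [-7.1 20.9]
225 11 [57.6 60.9 64.6] [14.5 20.6]
245 10 [53.1 56.6 60.4] [-15.   21.1]
265 13 [48.7 50.5 54. ] [ 7.7 20.2]
285 13 [44.6 48.  57.8] [ 7.3 18.9]
305 51 [41.5 52.6 67.1] [-1.9 19.3]
325 51 [35.1 36.9 49.4] [-17.2  18.8]
-45 141 [ 29.  -46.  127.9]
0 149 [ 27.4  -1.  128. ]
45 138 [ 27.   43.5 128. ]
```

{"api": "jog_arm", "payload": {
  "steps": [1, -0.185, 0, 0.13, 0, 1, -0.185, 0, 0.13, 0, 1, -0.14, 0, 0.125, 0, 1, -0.14, 0, 0.125, 0, 1, -0.115, 0, 0.135, 0, 1, -0.115, 0, 0.135, 0, 1, -0.097, 0, 0.14, 0, 1, -0.097, 0, 0.14, 0, 1, 0, 0, 0, 0]
}}

```text
t: 23.72
tcp_pos: [562.7, 199.1, 293.4]
tool_rot: [-179.9, -0.0, 109.5]
ft_force: [0.6, 0.4, -1.2]
opening: 0.2
gripper_force: 0.0
```

```bash
python3 hs.py
```

```text
23.725 [562.7 199.1 293.4] 0.1956949760347152
[ 0.2  0.4 -0. ]
145 91 [-95.7  75.4  86.8] [-13.8  19.6]
165 69 [-82.5  51.6  59. ] [-15.3  19.7]
185 76 [23.7 28.7 35.9] [-14.9  19.8]
205 57 [-0.7  6.6 11.4] [-11.2  19.8]
225 86 [-27.  -19.2  -1.3] [-16.3  19.2]
245 86 [-50.1 -41.4  -6.3] [-16.3  18.6]
265 51 [-66.9 -61.9 -16.9] [-16.3  19.2]
285 28 [-22.  -12.9  10.3] [11.3 17.2]
305 13 [-22.3 -20.1  11.7] [12.1 19.1]
325 42 [-24.7 -18.9  14.1] [13.2 22.3]
-45 134 [ 29.1 -46.2 128.1]
0 103 [ 44.  -1. 128.]
45 95 [ 42.8  43.3 128. ]
```

{"api": "jog_arm", "payload": {
  "steps": [1, -0.08, 0, 0.145, 0, 1, -0.08, 0, 0.145, 0, 1, -0.06, 0, 0.15, 0, 1, -0.06, 0, 0.15, 0, 1, -0.04, 0, 0.155, 0, 1, -0.04, 0, 0.155, 0, 1, -0.022, 0, 0.15, 0, 1, -0.022, 0, 0.13, 0, 1, 0, 0, 0, 0]
}}

```text
t: 24.9
tcp_pos: [570.7, 176.7, 222.9]
tool_rot: [-179.9, -0.0, 109.6]
ft_force: [0.6, -0.9, 0.3]
opening: -0.0
gripper_force: 0.0
```

Run:
```python
from rk import *
im,q=look('scene'); save('s5.png',cv2.resize(im[210:370,280:460],(720,640))[:600])
s=q[(abs(q[:,0])<16)&(q[:,2]>133)&(q[:,2]<190)]
for y in range(-120,90,15):
    t=s[abs(s[:,1]-y)<5]; print(y,len(t),np.percentile(t[:,2],[10,50,90]).round(1) if len(t) else '')
```

```text
24.9 [570.7 176.7 222.9] -0.0248254035829477
-120 26 [164.5 166.1 168.1]
-105 55 [156.4 158.4 160. ]
-90 64 [133.5 155.5 158.3]
-75 50 [151.8 153.7 156.1]
-60 49 [150.6 152.8 154.3]
-45 56 [149.9 151.2 153. ]
-30 23 [148.3 150.1 160.8]
-15 23 [146.8 148.7 149.9]
0 55 [144.9 146.5 148.4]
15 52 [142.4 144.5 146. ]
30 60 [140.9 142.4 144.2]
45 59 [139.4 141.5 142.9]
60 48 [137.7 139.6 141.5]
75 55 [136. 138. 140.]
```

View pics/s5.png

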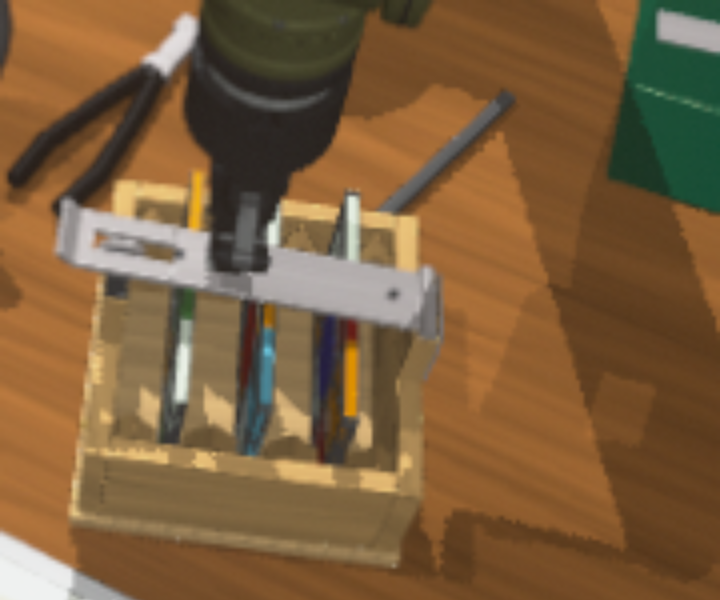

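The crop shows the hasp nearly down, with the slot at crop (140,245) over the staple and the fingertips pressing on the solid part at (240,260). I press the last 13 mm gently.

{"api": "jog_arm", "payload": {
  "steps": [1, 0, 0, 0.06, 0, 1, 0, 0, 0.06, 0, 1, 0, 0, 0.05, 0, 1, 0, 0, 0.03, 0, 1, 0, 0, 0, 0]
}}

```text
t: 25.58
tcp_pos: [571.0, 176.8, 211.8]
tool_rot: [-180.0, -0.0, 109.6]
ft_force: [0.1, -0.1, -0.3]
opening: -0.0
gripper_force: 0.0
```

{"api": "jog_arm", "payload": {
  "steps": [1, 0, 0, 0.02, 0, 1, 0, 0, 0.02, 0, 1, 0, 0, 0.02, 0, 1, 0, 0, 0, 0]
}}

```text
t: 26.08
tcp_pos: [571.2, 176.8, 209.1]
tool_rot: [-180.0, -0.0, 109.6]
ft_force: [-2.9, -1.1, 4.6]
opening: -0.0
gripper_force: 2.4
```

{"api": "jog_arm", "payload": {
  "steps": [1, 0, 0, 0.02, 0, 1, 0, 0, 0, 0, 1, 0, 0, 0, 0]
}}

```text
t: 26.45
tcp_pos: [571.2, 176.8, 209.1]
tool_rot: [-180.0, 0.0, 109.6]
ft_force: [-4.7, -1.8, 9.2]
opening: -0.2
gripper_force: 4.8
```

{"api": "jog_arm", "payload": {
  "steps": [1, 0, 0, -0.1, 0, 1, 0, 0, -0.5, 0, 1, 0, 0, -0.8, 0, 1, 0, 0, -0.8, 0, 1, 0, 0, -0.8, 0, 1, 0, 0, 0, 0]
}}

```text
t: 27.2
tcp_pos: [572.7, 177.1, 393.3]
tool_rot: [179.4, 0.1, 109.6]
ft_force: [0.8, -0.5, 0.3]
opening: 0.0
gripper_force: 0.0
```

Run:
```python
from rk import *
im,q=look('scene'); save('s6.png',cv2.resize(im[210:370,280:460],(720,640))[:600])
s=q[(abs(q[:,0])<16)&(q[:,2]>125)&(q[:,2]<165)]
for y in (-105,-60,-30,0,30,60):
    t=s[abs(s[:,1]-y)<6]; print(y,len(t),np.percentile(t[:,2],[10,50,90]).round(1))
for y0 in (-45,0,45):
    t=q[(abs(q[:,1]-y0)<14)&(abs(q[:,2]-127)<5)&(abs(q[:,0])>25)&(abs(q[:,0])<72)]; print(y0,len(t),np.median(t,0).round(1))
```

```text
27.2 [572.7 177.1 393.3] 0.04773069751252777
-105 62 [135.1 137.8 139.5]
-60 56 [135.5 137.5 139.2]
-30 69 [135.2 137.  139.6]
0 64 [135.9 137.4 139.5]
30 68 [135.3 137.1 139. ]
60 68 [135.1 136.8 139.2]
-45 137 [ 29.5 -46.3 127.8]
0 148 [ 28.6  -1.1 127.7]
45 141 [ 26.1  43.5 127.9]
```

View pics/s6.png

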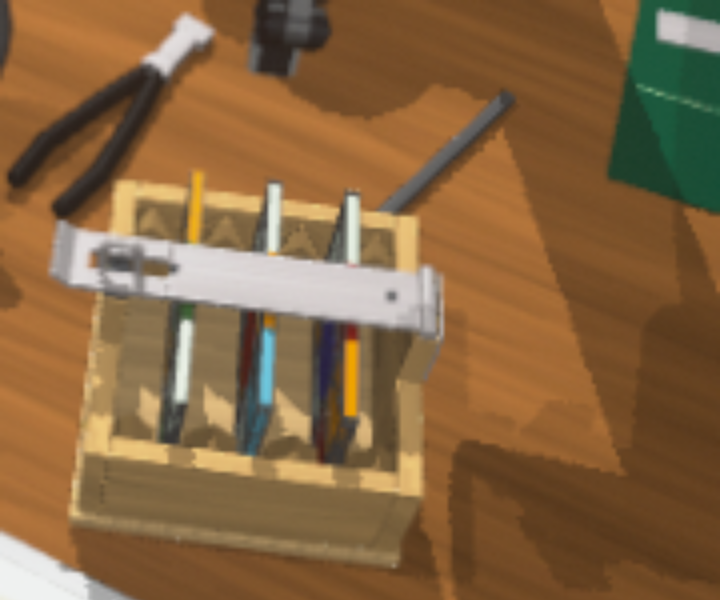

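The hasp lies level: 0.7 mm of rise over 165 mm, about 0.005 rad. The staple loop shows through the slot at crop (120,265), all three panels stand in their grooves, and the arm is clear.

```bash
python3 -c "
from cell import ticket
print(ticket.sign_off())"
```

```text
the job is handed in; nothing more can be done
None
```

The rectangular panel stands upright on the rack's floor in the middle groove, the hasp is pressed home over its staple and measures level, and I handed the job in at about 27 s with the arm clear; no verdict came back.

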